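# Reset the board in the shielded test box

### The arm

A 7-joint arm with a two-finger parallel gripper is mounted at the origin on the work surface. World frame = base frame: x ahead of the robot, y to its left, z up, the work surface at z = 0. Lengths are in m, angles in rad, forces in N, time in s.
With the tool pointing down it reaches from about 0.4 to 0.925 m from the base axis. Payload 4.1 kg.
Tool frame: the origin (TCP) lies at the very end of the fingers, on their centre line; the grasp point (between the pads) lies 19 mm behind it; z points along the fingers, y is the line along which they close (so a half turn about z gives the same grasp; the last joint's range is limited). The gripper opens to 85 mm and grips with 20 to 120 N. Pads are 22 mm wide; open, the fingers measure 114 mm over their backs; the gripper's body (76 mm by 85 mm) begins 54 mm behind the grasp point. The pads swing forward as they close: fully open they stand 13 mm farther back than shut.
Start: joints at [-1.423, 0.398, 0.045, 1.537, -0.019, 1.207, -0.051], TCP at [0.159, 0.63, 0.231] pointing down, gripper open.
Joint ranges: [-2.82, 2.82], [-0.49, 2.23], [-1.37, 1.46], [0, 2.46], [-1.36, 4.5], [0.23, 2], [-2.94, 2.94]. Speed limits (rad/s): [2.57, 2.57, 3.14, 3.14, 3.14, 3.14, 3.14].

### API

Orientations are given as a unit quaternion [x, y, z, w].
In Python, from workcell import state, snapshot, calibration, hand_in, look_for, cut_out, place_of gives the robot as it stands.
- The arm moves only by the tool play_rows, never from a script. Its argument "increments" is text: rows parted by semicolons, each of 7 numbers parted by spaces: the finger opening in mm, from 0 to 85.4, then the shift along the tool's x, y, z in units of 30 mm (1.0 is 30 mm), then the turn, a rotation vector about the tool's x, y, z in rad. A call has 1 to 5 rows; each row is the pose to reach, as a shift and turn from the pose commanded when the call began, along the tool's axes at that moment; what a row does not reach only later rows make up. A row lasts 1/12 s, in which the tool goes at most 41.7 mm and 7.16 degrees, less where a joint would pass 70% of its speed; a pose out of reach is approached as far as the arm can. A call with a gripper value outside its range is refused whole. The fingers move at their own pace and stop on an object; the grip force is fixed at half the most. Time passes only in rows, so rows that repeat a pose let the fingers close. It gives the time, the measured TCP pose, the force, the opening and the grip force at its end, in the units of the state.
- state(): the state, without advancing time (a new reading comes with each control period).
- snapshot(name): name is "scene" or "top" or "wrist"; returns the picture (420x560x3 uint8, red, green, blue); there is no depth.
- calibration(name): a dict with "intrinsics" (3x3 intrinsics, pixels), "k1" (the pictures are not rectified: a ray, as slopes to the right and down, at radius r is drawn at 1 + k1 r^2 times it, then the intrinsics apply), "T" (4x4, takes a point from camera to world coordinates); the wrist camera has in their place "T_tool_cam" (4x4, takes a point from camera to tool coordinates, whose origin is the TCP and whose axes are the flange's). Camera axes: x right, y up, looking along -z (the intrinsics and any distortion apply to the point x, -y, -z); pixel columns grow to the right and rows downward; lengths in m; the calibration is good to about 2 mm. A picture is of the moment at which its call begins: read the wrist's pose just before it. calibration takes no time and is no camera call.
- hand_in(): hands the job in; it is judged then, once.
Trained networks look in the newest picture that a camera, given by its name, has taken for a name from the list of things; names that differ only in an ending like _2 or _b are one class to them, and where a whole thing is asked for, a point or a joint stands for the part that bears it (a point fixed in the world has none). Each returns a list of dicts, best first, with "score" (0 to 1); they miss things now and then, are a little off and sometimes report something else, mostly with a low value. They report only what shows in the picture. A call takes as long as a camera call.
- look_for(camera, thing): "position" ([row, column] in pixels, amid what is visible of it).
- cut_out(camera, thing): "pixels" (420x560 bool, what is visible of it) and "position" ([row, column] in pixels, amid what is visible of it).
- place_of(camera, thing): "position" ([row, column] in pixels: a listed point, or the origin of a listed thing).
The state is a dict: "time": time; "qpos": joint angles; "joint_vel": joint speeds; "effort": joint torques, N m; "ee_pos": TCP position; "orientation": TCP orientation; "ft_force": force on the tool from outside, world axes, zero at the start; "torque": the same for the moment, N m; "width": opening from 0.0 (shut) to 1.0 (fully open); "grip_force": force on a finger pad.
Only numpy, scipy, OpenCV 4.12 (cv2) and the standard library are available. Lean on these libraries where they do the work, as an engineer would, in place of code of your own. Each camera call takes 0.05 s, during which the arm holds its last target. There are 200 camera calls.

### The job

Drag the flat lid of the shielded test box back towards the robot until it is fully open, by pressing gently on top of it, then press the black reset button on the circuit board inside all the way down and let it go, and slide the lid fully shut again. Never bear hard on the lid or the button, and leave the reel, the wooden module and the small meter beside the box where they are.

Things in the scene. Friction and masses are not known exactly. Their poses are not given: they have to be found in the camera images.
- box_mid (a point): Middle of the box (220 mm x, 140 y, 60 z, grey), 23 mm below and 8 mm to -x of the middle of the shut lid's top. Axes as the box: x to its rear, away from the robot; z its upward normal. The box is held in a stiff tilt bracket, nose up or down by up to 3 degrees, so the lid rises or falls by up to 4 mm over its travel.
- lid_top (a point): Centre of the top of the lid, an aluminium panel 90 (x) x 106 (y) x 8 mm with six thin flat rubber strips (70 long) across its middle. No handle; shut, it is flush with the box's rear top at +x and 3 mm lower than the side walls beside it. x: slide line, to the rear; z: up normal. Sprung: sinks 1 mm per 6 N after the first 3 N, 5 mm at most. The point moves with it.
- lid (a joint): How far the lid is open, m: 0 shut (start), 0.078 at the stop; it grows as the lid slides to -x, towards the robot, and stays where left. It resists sliding with about 6 N: press with about 10 to 15 N while dragging. With less the fingers slip; more than 22 N in all on the lid bends it.
- reset_top (a point): Centre of the top of the reset button, alone in the middle of the green board in the box: an upright black cylinder 22 mm across on a 30 mm square grey foot. Its top is 24 mm below the lid's top, 9 mm to +x of the shut lid's centre; hidden until the lid is open. The open well is 80 (x) x 110 mm (y); the button is 42 mm from the lid's edge, 38 mm from the rear wall.
- reset_button (a joint): How far the button is pressed, m: 0 released, 0.006 fully down. Spring return; fully down takes about 5 N, and more than 22 N harms it.
- reel_mid (a point): Centre of a bare metal wire reel standing on its flange, 60 mm across and 45 mm high, beside the box. Leave alone.
- module_mid (a point): Centre of the body of a wooden module 75 x 50 x 45 mm with a copper block on top (55 mm high in all), beside the box. Leave alone.
- meter_mid (a point): Centre of a small grey hand meter lying flat, 85 x 50 x 35 mm (43 mm with its knob), beside the box. Leave alone.

How it is judged:
By the outcome, as a careful person would: the job done as asked, in the order asked, and still so for the second after the job is handed in, with the robot touching nothing.
It also fails if it takes over 72 s, if anything falls off the work surface, if the arm or the gripper's body presses on something with over 40 N, if the wrist force passes 120 N, or if a joint passes its speed limit or range.

## Working session

There is one attempt and no reset: what is moved stays moved. The work goes in short steps, Python scripts to look and compute and a tool call to move; the robot and the scene stay as the last step left them, time stands still between calls to the robot, and variables do not carry over. Pictures are saved under pics/ and viewed, at most 10 in all, crops included, and the job is handed in when it is done.

Besides the shell and the picture viewer there is one more tool, called after "Request:" as name(argument=value, ...) on one line, values as JSON. play_rows: Moves the arm, as the interface text tells. Its arguments: {"type":"object","properties":{"increments":{"type":"string"}},"required":["increments"]}

```bash
ls; mkdir -p pics; cat > h.py <<'E'
import numpy as np, cv2
from workcell import *
from scipy.spatial.transform import Rotation as R
def cam(n,st=None):
    c=calibration(n)
    if 'T' in c: T=np.array(c['T'])
    else:
        st=st or state(); W=np.eye(4); W[:3,:3]=R.from_quat(st['orientation']).as_matrix(); W[:3,3]=st['ee_pos']; T=W@np.array(c['T_tool_cam'])
    return np.array(c['intrinsics']),c['k1'],T
def ray(c,rc):
    K,k1,T=c
    p=cv2.undistortPoints(np.array([[[rc[1],rc[0]]]],float),K,np.array([k1,0,0,0.]))[0,0]
    d=T[:3,:3]@np.array([p[0],-p[1],-1.]); return T[:3,3],d/np.linalg.norm(d)
def proj(c,X):
    K,k1,T=c; q=T[:3,:3].T@(np.array(X)-T[:3,3]); s=np.array([q[0],-q[1]])/-q[2]; s=s*(1+k1*s@s)
    return (K[1,1]*s[1]+K[1,2],K[0,0]*s[0]+K[0,2])
def tri(rs):
    A=np.zeros((3,3));b=np.zeros(3)
    for o,d in rs:
        P=np.eye(3)-np.outer(d,d);A+=P;b+=P@o
    X=np.linalg.solve(A,b); return X,[np.linalg.norm(np.cross(X-o,d)) for o,d in rs]
E
python3 - <<'E'
from h import *
ims=[]
obs={}
for n in ['scene','top']:
    im=snapshot(n); cv2.imwrite(f'pics/{n}0.png',im[:,:,::-1]); c=cam(n)
    for t in ['box_mid','lid_top','reel_mid','module_mid','meter_mid']:
        r=place_of(n,t); 
        if r: print(n,t,[(np.round(x['position']),round(x['score'],2)) for x in r[:2]]); obs.setdefault(t,[]).append(ray(c,r[0]['position']))
for t,o in obs.items():
    if len(o)>1: print(t,tri(o))
a=[cv2.imread(f'pics/{n}0.png') for n in ['scene','top']]
cv2.imwrite('pics/both.png',cv2.resize(np.hstack(a),(800,300)))
print(state()['orientation'],state()['ft_force'])
E
```

```text
pics
scene lid_top [(array([228., 208.]), 0.8)]
scene reel_mid [(array([205., 258.]), 0.57)]
scene module_mid [(array([301., 132.]), 0.57)]
scene meter_mid [(array([240., 312.]), 0.72)]
top box_mid [(array([251., 330.]), 0.69)]
top lid_top [(array([244., 331.]), 0.75)]
top module_mid [(array([240., 405.]), 0.88)]
top meter_mid [(array([218., 241.]), 0.63)]
lid_top (array([ 0.55435851, -0.06297041,  0.08637127]), [np.float64(0.0007705454725978011), np.float64(0.0007705454725979977)])
module_mid (array([ 0.56354981, -0.24509519,  0.01771445]), [np.float64(0.0010399183027746605), np.float64(0.0010399183027745707)])
meter_mid (array([0.64549559, 0.13238168, 0.00549888]), [np.float64(0.0007377367782048085), np.float64(0.0007377367782047637)])
[1.23024271e-01 9.92403661e-01 5.35586583e-05 1.73469632e-05] [ 0.45226205 -0.00754214 -0.66704781]
```

View pics/top0.png

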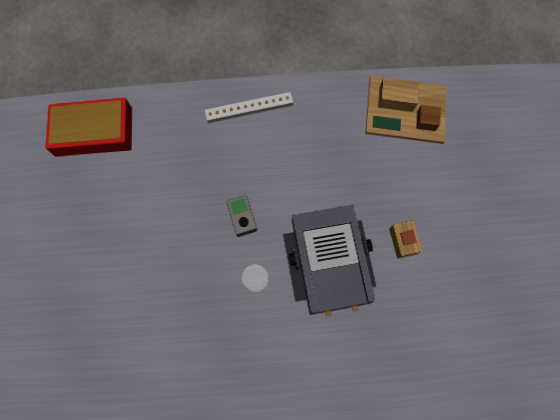

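View pics/scene0.png

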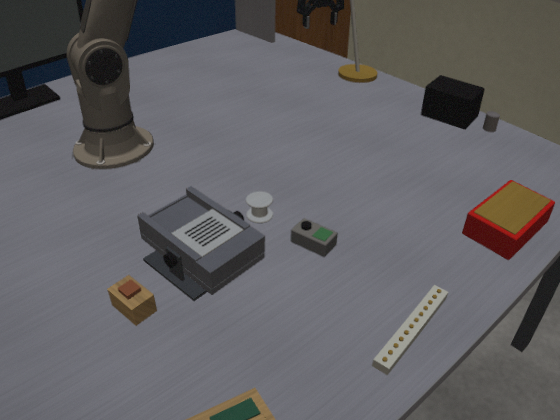

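The lid sits at about (244,331) in the top picture and (228,208) in the scene picture. The box is yawed a few degrees, with the module to its right and the meter and reel to its left. Next I bring the wrist camera over it.

```bash
cat >> h.py <<'E'
def rel(target, yaw=None, Rw=None):
    """shift (30 mm units) and rotvec in the current tool frame to reach target / orientation"""
    s=state(); R0=R.from_quat(s['orientation']); d=R0.inv().apply(np.array(target)-s['ee_pos'])/.03
    rv=(R0.inv()*R.from_matrix(Rw)).as_rotvec() if Rw is not None else np.zeros(3)
    return np.round(d,3),np.round(rv,4)
def toolR(xdir,zup):
    z=-np.array(zup)/np.linalg.norm(zup); x=-np.array(xdir); x=x-z*(x@z); x/=np.linalg.norm(x); return np.c_[x,np.cross(z,x),z]
E
python3 - <<'E'
from h import *
print(np.round(calibration('wrist')['T_tool_cam'],3), calibration('wrist')['intrinsics'])
c=cam('top')
m=cut_out('top','lid_top')
if m:
    p=m[0]['pixels'].astype(np.uint8); cs=max(cv2.findContours(p,0,2)[0],key=cv2.contourArea); b=cv2.boxPoints(cv2.minAreaRect(cs)); 
    for q in b:
        o,d=ray(c,(q[1],q[0])); print(np.round(o+d*(.086-o[2])/d[2],4))
a=np.deg2rad(7)
print(rel([.47,-.07,.3],Rw=toolR([np.cos(a),np.sin(a),0],[0,0,1])))
E
```

```text
[[-0.     0.956  0.292  0.074]
 [ 1.     0.    -0.     0.   ]
 [-0.     0.292 -0.956 -0.141]
 [ 0.     0.     0.     1.   ]] [[324.33222487   0.         283.07002824]
 [  0.         324.33222487 207.68161548]
 [  0.           0.           1.        ]]
[ 0.587  -0.0048  0.086 ]
[ 0.5986 -0.1104  0.086 ]
[ 0.5092 -0.1167  0.086 ]
[ 0.4985 -0.013   0.086 ]
(array([-15.762, -20.103,  -2.291]), array([ 1.00e-04,  0.00e+00, -3.69e-01]))
```

Request:
play_rows(increments="0 -4.2 -5.3 -0.6 0 0 0;0 -4.2 -5.3 -0.6 0 0 0;0 -4.2 -5.3 -0.6 0 0 0;0 -4.2 -5.3 -0.6 0 0 0;0 -4.2 -5.3 -0.6 0 0 0")

```text
time: 1.07
ee_pos: [0.2433, 0.4429, 0.2496]
orientation: [0.124, 0.992, 0.0, 0.0]
ft_force: [0.6, 0.6, 0.8]
width: 0.3
grip_force: 0.0
```

Request:
play_rows(increments="0 -4.2 -5.3 -0.6 0 0 0;0 -4.2 -5.3 -0.6 0 0 0;0 -4.2 -5.3 -0.6 0 0 0;0 -4.2 -5.3 -0.6 0 0 0;0 -4.2 -5.3 -0.6 0 0 0")

```text
time: 1.48
ee_pos: [0.3263, 0.2578, 0.2678]
orientation: [0.124, 0.992, 0.0, 0.0]
ft_force: [1.2, -0.2, 0.9]
width: 0.003
grip_force: 0.0
```

Request:
play_rows(increments="0 -4.2 -5.3 -0.6 0 0 0;0 -4.2 -5.3 -0.6 0 0 0;0 -4.2 -5.3 -0.6 0 0 0;0 -4.2 -5.3 -0.6 0 0 0;0 -4.2 -5.3 -0.6 0 0 0")

```text
time: 1.9
ee_pos: [0.4095, 0.0727, 0.286]
orientation: [0.124, 0.992, 0.001, 0.001]
ft_force: [1.3, -0.7, -0.5]
width: 0.001
grip_force: 0.0
```

Request:
play_rows(increments="0 -3.1 -4.2 -0.5 0 0 -0.369;0 -3.1 -4.2 -0.5 0 0 -0.369;0 -3.1 -4.2 -0.5 0 0 -0.369;0 -3.1 -4.2 -0.5 0 0 -0.369;0 -3.1 -4.2 -0.5 0 0 -0.369")

```text
time: 2.32
ee_pos: [0.4692, -0.0739, 0.3014]
orientation: [-0.06, 0.998, -0.001, 0.001]
ft_force: [-0.3, -0.6, 0.2]
width: 0.003
grip_force: 0.0
```

```bash
cat > meas.py <<'E'
from h import *
def look(name):
    st=state(); im=snapshot('wrist'); cv2.imwrite(f'pics/{name}.png',im[:,:,::-1]); c=cam('wrist',st)
    out={}
    for t in ['lid_top','box_mid','meter_mid','reel_mid','module_mid']:
        r=place_of('wrist',t)
        if r: print(t,np.round(r[0]['position'],1),round(r[0]['score'],2)); out[t]=ray(c,r[0]['position'])
    m=cut_out('wrist','lid_top')
    b=None
    if m:
        p=m[0]['pixels'].astype(np.uint8); cs=max(cv2.findContours(p,0,2)[0],key=cv2.contourArea); b=cv2.approxPolyDP(cv2.convexHull(cs),8,True)[:,0]
        print('hull',b.tolist())
    return c,out,b
E
python3 - <<'E'
from meas import *
import pickle
st=state(); print(st['ee_pos'],st['orientation'])
c,o,b=look('w1'); pickle.dump((c,o,b),open('w1.pkl','wb'))
for q in b:
    oo,d=ray(c,(q[1],q[0])); print(np.round(oo+d*(.086-oo[2])/d[2],4))
E
```

```text
[ 0.46915907 -0.0739447   0.301365  ] [-6.02066287e-02  9.98184734e-01 -7.64788082e-04  1.34646961e-03]
lid_top [244.1 285.6] 0.93
box_mid [226.3 287.8] 0.89
meter_mid [299.7 402.6] 0.66
module_mid [222.4 156.4] 0.73
hull [[243, 205], [331, 205], [326, 271], [245, 272]]
[ 0.5073 -0.1161  0.086 ]
[ 0.4951 -0.0159  0.086 ]
[ 0.5793 -0.008   0.086 ]
[ 0.5927 -0.1066  0.086 ]
```

View pics/w1.png

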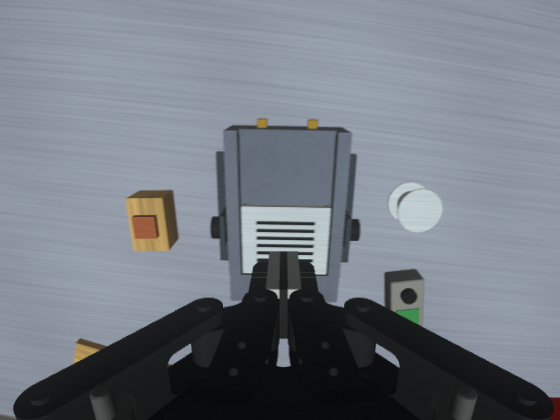

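The wrist view shows the white lid across rows 205–272, columns 243–331. The fingers hide its rear edge. I move forward and lower for an unobstructed second view.

Request:
play_rows(increments="0 -3.7 0 2.3 0 0 0;0 -3.7 0 2.3 0 0 0;0 -3.7 0 2.3 0 0 0;0 -3.7 0 2.3 0 0 0;0 -3.7 0 2.3 0 0 0")

```text
time: 3.08
ee_pos: [0.5785, -0.0532, 0.2278]
orientation: [-0.063, 0.998, -0.001, -0.003]
ft_force: [-0.4, -0.2, 0.4]
width: 0.004
grip_force: 0.0
```

```bash
python3 - <<'E'
from meas import *
import pickle
st=state(); print(st['ee_pos'],st['ft_force'])
c,o,b=look('w2'); pickle.dump((c,o,b),open('w2.pkl','wb'))
c1,o1,b1=pickle.load(open('w1.pkl','rb'))
for t in o:
    if t in o1: print(t,tri([o[t],o1[t]]))
E
```

```text
[ 0.57849504 -0.05316075  0.22779693] [-0.44731776 -0.17679033  0.44376182]
lid_top [159.7 278.5] 0.97
box_mid [145.9 279.8] 0.69
meter_mid [255.9 428.6] 0.7
reel_mid [127.5 445.7] 0.6
module_mid [145.  109.5] 0.61
hull [[219, 110], [339, 113], [331, 207], [225, 206]]
lid_top (array([ 0.5465387 , -0.06177259,  0.09313488]), [np.float64(0.0003134126225072555), np.float64(0.0003134126225071685)])
box_mid (array([ 0.53848397, -0.06090095,  0.05513415]), [np.float64(0.0008566799080976125), np.float64(0.0008566799080976158)])
meter_mid (array([0.64590224, 0.12770237, 0.02391168]), [np.float64(0.0002704452952544575), np.float64(0.0002704452952544444)])
module_mid (array([ 0.55961272, -0.23335217,  0.0412705 ]), [np.float64(0.0006417681259725282), np.float64(0.0006417681259724022)])
```

View pics/w2.png

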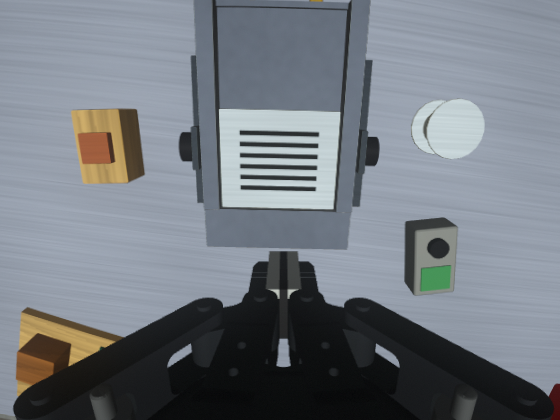

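The second view shows the whole lid: corners near (110,219), (113,339), (207,331) and (206,225), six strips in the middle. I fit its pose from these corners.

```bash
cat > fit.py <<'E'
from h import *
import pickle
from scipy.optimize import least_squares
def corners(f,seed):
    g=cv2.cvtColor(cv2.imread(f),cv2.COLOR_BGR2GRAY).astype(np.float32)
    q=np.array(seed,np.float32).reshape(-1,1,2)
    m=np.zeros(g.shape,np.uint8); cv2.fillConvexPoly(m,q.astype(int),1); 
    return cv2.cornerSubPix(g,q,(4,4),(-1,-1),(3,100,.001))[:,0]
E
python3 - <<'E'
from fit import *
c2=pickle.load(open('w2.pkl','rb'))[0]; c1=pickle.load(open('w1.pkl','rb'))[0]
p2=corners('pics/w2.png',[[219,110],[339,112],[334,209],[222,207]]); p1=corners('pics/w1.png',[[243,206],[331,206]])
print(p2,p1)
# image left = world -y side? front edge is at -x; left col -> y-
L=np.array([[-.045,-.053,0],[-.045,.053,0],[.045,.053,0],[.045,-.053,0]])
def M(v): return R.from_euler('ZY',v[3:5]).as_matrix()
def res(v,use1=True):
    r=[]
    X=L@M(v).T+v[:3]
    for x,p in zip(X,p2): a=proj(c2,x); r+=[a[1]-p[0],a[0]-p[1]]
    if use1:
        for x,p in zip(X[:2],p1): a=proj(c1,x); r+=[a[1]-p[0],a[0]-p[1]]
    return r
for u in (True,False):
    s=least_squares(res,[.547,-.062,.09,.1,0],args=(u,)); cov=np.linalg.pinv(s.jac.T@s.jac)
    print(np.round(s.x,4),np.round(np.rad2deg(s.x[3:]),2),'res',np.round(s.fun,1),'sd/px',np.round(np.sqrt(np.diag(cov)),4))
E
```

```text
[[217.99692 109.45392]
 [340.65558 112.48263]
 [333.41605 208.92891]
 [221.66817 206.55057]] [[240.40782 206.3864 ]
 [330.62546 207.94934]]
[ 0.5509 -0.0615  0.0754  0.1048  0.0715] [6.01 4.1 ] res [-0.3 -0.1 -0.4 -0.5 -0.7  0.2  0.4  0.3  0.7  0.2  0.7 -0. ] sd/px [0.0005 0.0004 0.0017 0.0059 0.0277]
[ 0.5509 -0.0613  0.0758  0.103   0.0794] [5.9  4.55] res [-0.1 -0.2  0.1 -0.3 -0.6  0.3  0.6  0.2] sd/px [0.0005 0.0005 0.0022 0.0065 0.0396]
```

```bash
cat > goto.py <<'E'
from h import *
def frame(p=2.5,y=6.0): return R.from_euler('ZY',np.deg2rad([y,p])).as_matrix()
def go(t,p=2.5):
    F=frame(p); print(rel(t,Rw=toolR(F[:,0],F[:,2])))
E
python3 -c "
from goto import *
go([.551,-.0615,.115])"
```

```text
(array([ 0.928, -0.076,  3.926]), array([0.0012, 0.0464, 0.0171]))
```

Request:
play_rows(increments="0 0.93 -0.08 3.93 0.001 0.046 0.017;0 0.93 -0.08 3.93 0.001 0.046 0.017;0 0.93 -0.08 3.93 0.001 0.046 0.017;0 0.93 -0.08 3.93 0.001 0.046 0.017;0 0.93 -0.08 3.93 0.001 0.046 0.017")

```text
time: 3.85
ee_pos: [0.5499, -0.0616, 0.1134]
orientation: [-0.052, 0.998, -0.002, -0.024]
ft_force: [0.8, -0.3, 0.5]
width: 0.001
grip_force: 0.0
```

```bash
python3 -c "
from goto import *
s=state();print(s['ee_pos'],s['ft_force']);go([.551,-.0615,.1])
im=snapshot('wrist');cv2.imwrite('pics/w3.png',im[:,:,::-1])
F=frame(); print(toolR(F[:,0],F[:,2]))"
```

```text
[ 0.54985211 -0.06155512  0.11335769] [ 0.7662001  -0.26135248  0.52743212]
(array([-0.06 , -0.002,  0.443]), array([-0.0005, -0.0043, -0.0002]))
[[-0.99357533 -0.10452846 -0.04338044]
 [-0.10442898  0.9945219  -0.00455947]
 [ 0.04361939  0.         -0.99904822]]
```

View pics/w3.png

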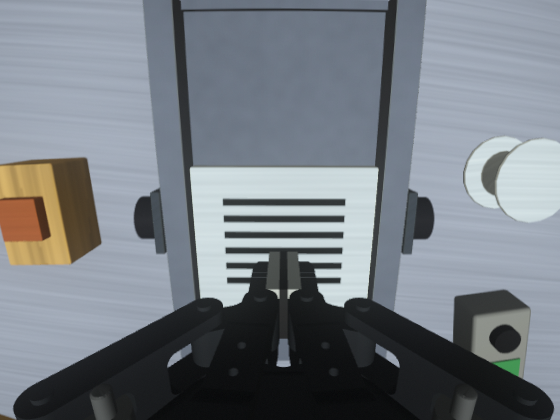

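Seen close up, the fingertips (row 260, column 285) hover over the strips, squarely aligned. The front lid corners are at (167,191) and (167,379), so I refit with them.

```bash
python3 - <<'E'
from fit import *
c3=cam('wrist'); c2=pickle.load(open('w2.pkl','rb'))[0]; c1=pickle.load(open('w1.pkl','rb'))[0]
p2=corners('pics/w2.png',[[219,110],[339,112],[334,209],[222,207]]); p1=corners('pics/w1.png',[[243,206],[331,206]]); p3=corners('pics/w3.png',[[191,167],[379,168]]); print(p3)
L=np.array([[-.045,-.053,0],[-.045,.053,0],[.045,.053,0],[.045,-.053,0]])
def res(v):
    r=[];X=L@R.from_euler('ZY',v[3:5]).as_matrix().T+v[:3]
    for c,P in((c1,p1),(c2,p2),(c3,p3)):
        for x,p in zip(X,P): a=proj(c,x); r+=[a[1]-p[0],a[0]-p[1]]
    return r
s=least_squares(res,[.547,-.062,.09,.1,0],loss='soft_l1'); print(np.round(s.x,4),np.rad2deg(s.x[3:]),np.round(s.fun,1))
for a,b in((0,0),(1,1)): print(tri([ray(c2,p2[a][::-1]),ray(c3,p3[b][::-1])]))
E
```

```text
[[189.52235 167.32678]
 [378.1733  167.85217]]
[ 0.5518 -0.0616  0.0739  0.1049  0.0982] [6.0108416  5.62771461] [ 0.6  1.   0.5  0.8 -0.4  1.2 -0.7  0.8 -1.4  0.3  0.8  0.3 -0.1 -2.4
  0.3 -2.8]
(array([ 0.5118398 , -0.11571005,  0.09150935]), [np.float64(0.0005060059491124157), np.float64(0.0005060059491125599)])
(array([ 0.50190431, -0.01491466,  0.08541029]), [np.float64(0.001007257036839876), np.float64(0.00100725703683983)])
```

Request:
play_rows(increments="0 -0.03 0 0.3 0 0 0;0 -0.03 0 0.5 0 0 0;0 -0.03 0 0.6 0 0 0;0 -0.03 0 0.6 0 0 0")

```text
time: 4.23
ee_pos: [0.5513, -0.0615, 0.0954]
orientation: [-0.053, 0.998, -0.002, -0.023]
ft_force: [0.8, -0.1, -0.8]
width: 0.004
grip_force: 0.0
```

Request:
play_rows(increments="0 0 0 0.04 0 0 0;0 0 0 0.065 0 0 0;0 0 0 0.065 0 0 0")

```text
time: 4.48
ee_pos: [0.5511, -0.0617, 0.0935]
orientation: [-0.053, 0.998, -0.002, -0.023]
ft_force: [0.4, -0.2, -0.0]
width: 0.001
grip_force: 0.0
```

Request:
play_rows(increments="0 0 0 0.04 0 0 0;0 0 0 0.065 0 0 0;0 0 0 0.065 0 0 0")

```text
time: 4.73
ee_pos: [0.5508, -0.0617, 0.0913]
orientation: [-0.053, 0.998, -0.002, -0.023]
ft_force: [0.5, 0.5, -0.3]
width: 0.001
grip_force: 0.0
```

Request:
play_rows(increments="0 0 0 0.04 0 0 0;0 0 0 0.065 0 0 0;0 0 0 0.065 0 0 0")

```text
time: 4.98
ee_pos: [0.5507, -0.0617, 0.0893]
orientation: [-0.053, 0.998, -0.002, -0.023]
ft_force: [-0.8, 0.2, -0.1]
width: 0.004
grip_force: 0.0
```

Request:
play_rows(increments="0 0 0 0.04 0 0 0;0 0 0 0.065 0 0 0;0 0 0 0.065 0 0 0")

```text
time: 5.23
ee_pos: [0.5506, -0.0617, 0.0874]
orientation: [-0.053, 0.998, -0.002, -0.023]
ft_force: [0.4, 0.5, -0.5]
width: 0.001
grip_force: 0.0
```

Request:
play_rows(increments="0 0 0 0.04 0 0 0;0 0 0 0.065 0 0 0;0 0 0 0.065 0 0 0")

```text
time: 5.48
ee_pos: [0.5505, -0.0617, 0.0854]
orientation: [-0.053, 0.998, -0.002, -0.023]
ft_force: [0.1, -0.4, 0.0]
width: -0.002
grip_force: 0.0
```

Request:
play_rows(increments="0 0 0 0.04 0 0 0;0 0 0 0.065 0 0 0;0 0 0 0.065 0 0 0")

```text
time: 5.73
ee_pos: [0.5504, -0.0617, 0.0835]
orientation: [-0.053, 0.998, -0.002, -0.023]
ft_force: [-0.1, -0.1, -0.3]
width: 0.0
grip_force: 0.0
```

Request:
play_rows(increments="0 0 0 0.04 0 0 0;0 0 0 0.065 0 0 0;0 0 0 0.065 0 0 0")

```text
time: 5.98
ee_pos: [0.5503, -0.0617, 0.0815]
orientation: [-0.053, 0.998, -0.002, -0.023]
ft_force: [-0.1, -0.0, 0.8]
width: 0.002
grip_force: 0.0
```

Request:
play_rows(increments="0 0 0 0.04 0 0 0;0 0 0 0.065 0 0 0;0 0 0 0.065 0 0 0")

```text
time: 6.23
ee_pos: [0.5502, -0.0617, 0.0796]
orientation: [-0.053, 0.998, -0.002, -0.023]
ft_force: [0.9, -0.3, -0.1]
width: -0.005
grip_force: 0.0
```

Request:
play_rows(increments="0 0 0 0.04 0 0 0;0 0 0 0.065 0 0 0;0 0 0 0.065 0 0 0")

```text
time: 6.48
ee_pos: [0.5503, -0.0618, 0.0778]
orientation: [-0.053, 0.998, -0.002, -0.023]
ft_force: [-0.6, 0.3, -0.1]
width: -0.003
grip_force: 0.0
```

Request:
play_rows(increments="0 0 0 0.04 0 0 0;0 0 0 0.065 0 0 0;0 0 0 0.065 0 0 0")

```text
time: 6.73
ee_pos: [0.5503, -0.0618, 0.0767]
orientation: [-0.053, 0.998, -0.002, -0.023]
ft_force: [-3.0, 0.1, 7.3]
width: 0.004
grip_force: 3.8
```

Request:
play_rows(increments="0 0 0 0.04 0 0 0;0 0 0 0.04 0 0 0")

```text
time: 6.9
ee_pos: [0.5503, -0.0618, 0.0759]
orientation: [-0.053, 0.998, -0.001, -0.023]
ft_force: [-3.6, 1.3, 11.5]
width: 0.003
grip_force: 5.7
```

Request:
play_rows(increments="0 0.08 0 0 0 0 0;0 0.18 0 0 0 0 0;0 0.28 0 0 0 0 0;0 0.38 0 0 0 0 0;0 0.38 0 0 0 0 0")

```text
time: 7.32
ee_pos: [0.5425, -0.0631, 0.0772]
orientation: [-0.053, 0.998, -0.002, -0.019]
ft_force: [3.5, 0.7, 6.5]
width: 0.001
grip_force: 3.2
```

Request:
play_rows(increments="0 0 0 0.05 0 0 0;0 0 0 0.055 0 0 0")

```text
time: 7.48
ee_pos: [0.5425, -0.0631, 0.076]
orientation: [-0.053, 0.998, -0.002, -0.019]
ft_force: [1.4, 1.7, 13.0]
width: 0.0
grip_force: 6.5
```

```bash
cat > op.py <<'E'
from meas import *
F=R.from_euler('ZY',np.deg2rad([6,3])).as_matrix(); C0=np.array([.5515,-.0616,.0772])
def lidopen(name):
    """lid front edge from the wrist picture, along box x"""
    st=state(); im=snapshot('wrist'); cv2.imwrite(f'pics/{name}.png',im[:,:,::-1]); c=cam('wrist',st)
    m=cut_out('wrist','lid_top'); 
    if not m: print('no lid'); return
    p=m[0]['pixels']; es=[]
    g=im.astype(float).sum(2)
    for q in np.linspace(-.035,.035,8):
        # brightness profile along slide line
        xs=np.arange(-.14,.0,.0005); v=[]
        for x in xs:
            r=proj(c,C0+F@np.array([x,q,0])); v.append(g[int(round(r[0])),int(round(r[1]))] if 0<=r[0]<419 and 0<=r[1]<559 else np.nan)
        v=np.array(v); d=v[6:]-v[:-6]; d[np.isnan(d)]=-1e9; es.append(xs[np.argmax(d)+3])
    st=state(); print('open',round((-.045-np.median(es))*1000,1),np.round(es,3),'tip',np.round((F.T@(np.array(st['ee_pos'])-C0))*1000,1),np.round(F.T@st['ft_force'],1))
E
python3 -c "
from op import *
lidopen('o1')"
```

```text
open -25.5 [-0.046 -0.006 -0.014 -0.024 -0.025 -0.014 -0.005 -0.047] tip [-9.1 -0.6 -1.6] [ 0.7  0.9 12.3]
```

```bash
sed -i 's/np.linspace(-.035,.035,8)/[-.046,-.043,-.040,.040,.043,.046]/' op.py; python3 -c "
from op import *
lidopen('o2')"
```

```text
open 2.0 [-0.046 -0.046 -0.047 -0.047 -0.047 -0.047] tip [-9.1 -0.5 -1.5] [ 1.2  0.8 12.1]
```

View pics/o2.png

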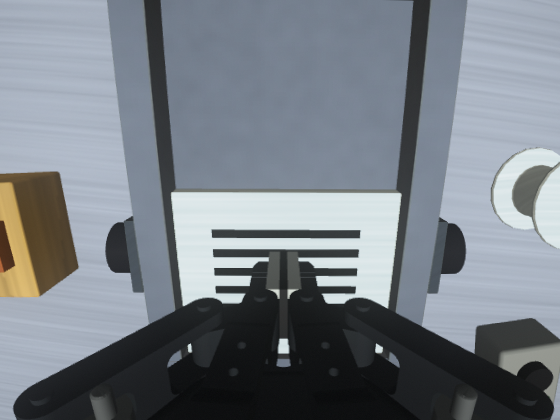

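The lid front edge is at row 190, so the lid moved only about 2 mm and the tips slipped when the pressure dropped. Pressure is back at 12 N, so I continue.

Request:
play_rows(increments="0 0.08 0 0.015 0 0 0;0 0.16 0 0.025 0 0 0;0 0.24 0 0.03 0 0 0;0 0.3 0 0.03 0 0 0")

```text
time: 8.02
ee_pos: [0.5369, -0.0637, 0.0765]
orientation: [-0.053, 0.998, -0.002, -0.016]
ft_force: [7.4, 2.4, 11.0]
width: 0.0
grip_force: 5.7
```

```bash
python3 -c "
from op import *
lidopen('o3')"
```

```text
no lid
```

```bash
sed -i '/cut_out/d;/no lid/d;s/    p=m\[0\]\[.pixels.\]; es=\[\]/    es=[]/' op.py; python3 -c "
from op import *
lidopen('o4')"
```

```text
open 7.7 [-0.053 -0.053 -0.053 -0.052 -0.052 -0.052] tip [-15.1  -0.5  -1.5] [ 5.5  1.1 12.1]
```

Request:
play_rows(increments="0 0.12 0 0.005 0 0 0;0 0.24 0 0.01 0 0 0;0 0.36 0 0.015 0 0 0;0 0.45 0 0.015 0 0 0")

```text
time: 8.5
ee_pos: [0.5237, -0.065, 0.0768]
orientation: [-0.053, 0.998, -0.002, -0.015]
ft_force: [6.9, 1.4, 11.7]
width: 0.004
grip_force: 6.3
```

```bash
python3 -c "
from op import *
lidopen('o5')"
```

```text
open 20.5 [-0.065 -0.065 -0.065 -0.065 -0.065 -0.065] tip [-28.6  -0.5  -1.9] [ 5.4  1.8 12.8]
```

Request:
play_rows(increments="0 0.12 0 0 0 0 0;0 0.26 0 0 0 0 0;0 0.4 0 0 0 0 0;0 0.54 0 0 0 0 0;0 0.6 0 0 0 0 0")

```text
time: 8.97
ee_pos: [0.5056, -0.0669, 0.0776]
orientation: [-0.053, 0.998, -0.002, -0.016]
ft_force: [5.6, 3.3, 13.0]
width: 0.001
grip_force: 6.4
```

```bash
python3 -c "
from op import *
lidopen('o6')"
```

```text
open 39.0 [-0.084 -0.084 -0.084 -0.084 -0.084 -0.084] tip [-46.4  -0.5  -2.1] [ 5.4  1.5 13.6]
```

Request:
play_rows(increments="0 0.15 0 -0.003 0 0 0;0 0.33 0 -0.006 0 0 0;0 0.51 0 -0.01 0 0 0;0 0.7 0 -0.015 0 0 0;0 0.76 0 -0.015 0 0 0")

```text
time: 9.43
ee_pos: [0.4823, -0.0693, 0.0787]
orientation: [-0.053, 0.998, -0.002, -0.016]
ft_force: [5.4, 1.8, 11.3]
width: -0.001
grip_force: 5.9
```

```bash
python3 -c "
from op import *
lidopen('o7')"
```

```text
open 62.5 [-0.107 -0.108 -0.108 -0.107 -0.107 -0.107] tip [-69.7  -0.4  -2.2] [ 4.   1.6 12.7]
```

Request:
play_rows(increments="0 0.14 0 0 0 0 0;0 0.28 0 0 0 0 0;0 0.42 0 0 0 0 0;0 0.52 0 0 0 0 0;0 0.58 0 0 0 0 0")

```text
time: 9.9
ee_pos: [0.4655, -0.0711, 0.0794]
orientation: [-0.053, 0.998, -0.002, -0.016]
ft_force: [5.7, 3.6, 12.5]
width: -0.002
grip_force: 5.8
```

```bash
python3 -c "
from op import *
lidopen('o8')"
```

```text
open 79.2 [-0.124 -0.124 -0.124 -0.124 -0.124 -0.124] tip [-86.8  -0.4  -2.4] [ 5.4  1.7 12.2]
```

View pics/o8.png

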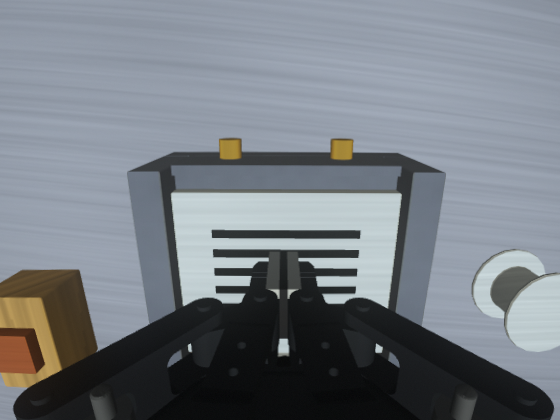

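The lid's front edge (row 190) is close to the front wall. One more pull should show whether it is on the stop.

Request:
play_rows(increments="0 0.08 0 0 0 0 0;0 0.16 0 0 0 0 0;0 0.16 0 0 0 0 0")

```text
time: 10.2
ee_pos: [0.4612, -0.0719, 0.0797]
orientation: [-0.053, 0.998, -0.002, -0.015]
ft_force: [6.8, 1.3, 10.3]
width: -0.002
grip_force: 5.5
```

```bash
python3 -c "
from op import *
lidopen('o9')"
```

```text
open 80.5 [-0.124 -0.124 -0.126 -0.126 -0.126 -0.126] tip [-90.9  -0.8  -2.3] [ 5.9  0.2 11. ]
```

Request:
play_rows(increments="0 0 0 0.03 0 0 0;0 0.08 0 0.035 0 0 0;0 0.16 0 0.035 0 0 0;0 0.16 0 0.035 0 0 0")

```text
time: 10.58
ee_pos: [0.458, -0.0725, 0.0795]
orientation: [-0.053, 0.999, -0.003, -0.014]
ft_force: [8.3, 1.4, 12.7]
width: -0.002
grip_force: 6.5
```

```bash
python3 -c "
from op import *
lidopen('o10')"
```

```text
open 81.0 [-0.126 -0.126 -0.126 -0.126 -0.126 -0.126] tip [-94.1  -1.1  -2.7] [ 7.1  1.1 12.2]
```

Request:
play_rows(increments="0 0 0 -1 0 0 0;0 0 0 -2 0 0 0;0 0 0 -2.2 0 0 0;0 0 0 -2.2 0 0 0")

```text
time: 10.97
ee_pos: [0.4539, -0.0721, 0.1435]
orientation: [-0.053, 0.998, -0.001, -0.02]
ft_force: [-0.2, 1.2, 0.2]
width: 0.002
grip_force: 0.0
```

```bash
python3 -c "
from op import *
s=state();print(s['ee_pos'],s['ft_force']); print(rel(C0+F@[.035,0,.06],Rw=toolR(F[:,0],F[:,2])))"
```

```text
[ 0.45385401 -0.07211132  0.14347136] [-0.24868866  1.2060217   0.21053606]
(array([-4.551e+00,  4.000e-03,  8.700e-02]), array([-0.0008,  0.0116,  0.0009]))
```

Request:
play_rows(increments="0 -4.55 0 0.08 0 0.012 0;0 -4.55 0 0.08 0 0.012 0;0 -4.55 0 0.08 0 0.012 0;0 -4.55 0 0.08 0 0.012 0;0 -4.55 0 0.08 0 0.012 0")

```text
time: 11.38
ee_pos: [0.5895, -0.0566, 0.1303]
orientation: [-0.054, 0.998, -0.003, -0.03]
ft_force: [-1.5, -0.1, 0.0]
width: -0.003
grip_force: 0.0
```

```bash
python3 - <<'E'
from op import *
import pickle
st=state(); im=snapshot('wrist'); cv2.imwrite('pics/b1.png',im[:,:,::-1]); c=cam('wrist',st)
B=C0+F@[.009,0,-.024]; print('pred',B,proj(c,B),st['ee_pos'],st['ft_force'])
r=place_of('wrist','reset_top'); print(r[:2])
if r: 
    o,d=ray(c,r[0]['position']); pickle.dump((o,d),open('b1.pkl','wb')); print(o+d*(B[2]-o[2])/d[2])
E
```

```text
pred [ 0.55918925 -0.06079183  0.05276187] (np.float64(180.26219833556587), np.float64(282.2530607087924)) [ 0.58954333 -0.05660977  0.13028223] [-1.51324314 -0.07382229  0.01784079]
[{'position': [176.5, 280.8], 'score': 0.87}]
[ 0.55669003 -0.06207092  0.05276187]
```

View pics/b1.png

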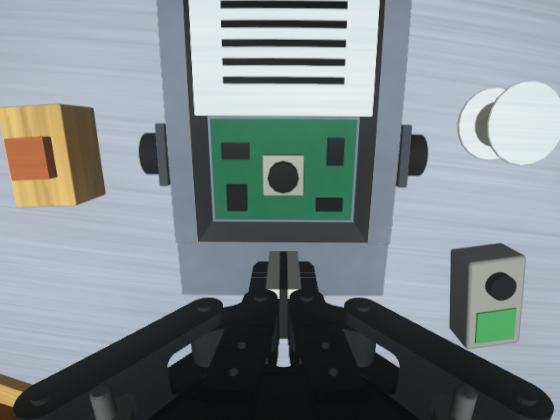

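Lid open (rear edge at row 115). The black button is central on the green board at (177,283), within 2 mm of the prediction. I move over it.

```bash
python3 - <<'E'
from goto import *
F=frame(2.3); B=np.array([.5583,-.0614,.0529])
go(B+F@[0,0,.03],2.3); print(state()['ft_force'])
E
```

```text
(array([ 0.781, -0.006,  1.659]), array([-0.0016, -0.0219, -0.0001]))
[-0.50893211 -0.20474368  0.3520712 ]
```

Request:
play_rows(increments="0 0.78 0 0.8 -0.002 -0.022 0;0 0.78 0 1.65 -0.002 -0.022 0;0 0.78 0 1.65 -0.002 -0.022 0;0 0.78 0 1.65 -0.002 -0.022 0")

```text
time: 11.82
ee_pos: [0.5591, -0.0606, 0.0843]
orientation: [-0.052, 0.998, -0.0, -0.02]
ft_force: [0.8, -0.0, 0.4]
width: -0.002
grip_force: 0.0
```

```bash
python3 - <<'E'
from goto import *
F=frame(2.3); B=np.array([.5583,-.0614,.0529])
st=state(); snapshot('wrist'); c=cam('wrist',st); r=place_of('wrist','reset_top'); print(r[:1],proj(c,B),proj(c,st['ee_pos']))
go(B+F@[0,0,.003],2.3); print(state()['ft_force'],state()['ee_pos'])
E
```

```text
[{'position': [240.7, 284.3], 'score': 0.94}] (np.float64(242.70183033119673), np.float64(281.9602494685162)) (np.float64(267.74144282033643), np.float64(283.33450378780555))
(array([ 0.097, -0.009,  1.015]), array([0.0006, 0.0064, 0.0005]))
[ 0.76773253  0.01749828 -0.17210867] [ 0.56229339 -0.06071703  0.08624081]
```

Request:
play_rows(increments="0 0.08 -0.01 0.4 0 0 0;0 0.1 -0.01 0.8 0 0.006 0;0 0.1 -0.01 0.95 0 0.006 0;0 0.1 -0.01 0.95 0 0.006 0")

```text
time: 12.25
ee_pos: [0.5563, -0.061, 0.0549]
orientation: [-0.053, 0.998, -0.001, -0.023]
ft_force: [-0.1, -0.7, 0.3]
width: 0.001
grip_force: 0.0
```

Request:
play_rows(increments="0 0 0 0 0 0 0")

```text
time: 12.33
ee_pos: [0.5572, -0.0613, 0.0561]
orientation: [-0.053, 0.998, -0.001, -0.021]
ft_force: [1.2, 0.1, 0.2]
width: -0.004
grip_force: 0.0
```

Request:
play_rows(increments="0 0 0 0.1 0 0 0;0 0 0 0.2 0 0 0;0 0 0 0.2 0 0 0;0 0 0 0.2 0 0 0")

```text
time: 12.67
ee_pos: [0.5578, -0.0616, 0.051]
orientation: [-0.053, 0.998, -0.001, -0.02]
ft_force: [-0.1, 0.1, 2.0]
width: -0.0
grip_force: 1.3
```

Request:
play_rows(increments="0 0 0 0.05 0 0 0;0 0 0 0.1 0 0 0;0 0 0 0.1 0 0 0")

```text
time: 12.92
ee_pos: [0.5577, -0.0616, 0.0479]
orientation: [-0.053, 0.998, -0.001, -0.02]
ft_force: [0.6, -0.6, 4.1]
width: -0.004
grip_force: 2.3
```

Request:
play_rows(increments="0 0 0 0.03 0 0 0;0 0 0 0.06 0 0 0;0 0 0 0.06 0 0 0")

```text
time: 13.17
ee_pos: [0.5577, -0.0616, 0.0472]
orientation: [-0.052, 0.998, -0.0, -0.02]
ft_force: [-1.8, 0.9, 11.8]
width: -0.001
grip_force: 6.0
```

The force jumped to 11.8 N after only 0.7 mm of travel, so the button is on its stop. I release it and go up.

Request:
play_rows(increments="0 0 0 -0.2 0 0 0;0 0 0 -0.6 0 0 0;0 0 0 -1.6 0 0 0;0 0 0 -2.6 0 0 0;0 0 0 -2.6 0 0 0")

```text
time: 13.58
ee_pos: [0.5633, -0.0618, 0.1287]
orientation: [-0.052, 0.998, -0.001, -0.017]
ft_force: [0.3, -0.3, -0.5]
width: 0.002
grip_force: 0.0
```

```bash
python3 - <<'E'
from goto import *
F=frame(2.3); C=np.array([.5515,-.0616,.0774])
go(C+F@[-.080,0,.05],2.3); print(state()['ft_force'],state()['ee_pos'])
print(C+F@[-.080,0,0])
E
```

```text
(array([2.988, 0.05 , 0.041]), array([-0.    ,  0.0061,  0.0003]))
[ 0.31117656 -0.27083894 -0.5250921 ] [ 0.56329884 -0.06184068  0.12874017]
[ 0.47200234 -0.06995554  0.08061054]
```

Request:
play_rows(increments="0 3 0.05 0.05 0 0.006 0;0 3 0.05 0.05 0 0.006 0;0 3 0.05 0.05 0 0.006 0;0 3 0.05 0.05 0 0.006 0")

```text
time: 13.92
ee_pos: [0.466, -0.0689, 0.1251]
orientation: [-0.052, 0.998, 0.001, -0.026]
ft_force: [0.5, -0.3, -0.1]
width: 0.002
grip_force: 0.0
```

```bash
python3 - <<'E'
from goto import *
snapshot('wrist'); print([ (x['position'],x['score']) for x in place_of('wrist','lid_top')[:1]])
F=frame(2.3); C=np.array([.5515,-.0616,.0774])
go(C+F@[-.078,0,.002],2.3); print(state()['ft_force'],state()['ee_pos'])
E
```

```text
[([244.8, 279.4], 0.78)]
(array([-0.171, -0.057,  1.447]), array([ 0.0014, -0.0071,  0.0011]))
[0.81261505 0.06992665 0.30150598] [ 0.47084267 -0.06841207  0.12614711]
```

Request:
play_rows(increments="0 -0.1 -0.05 0.5 0 -0.004 0;0 -0.1 -0.05 1 0 -0.004 0;0 -0.1 -0.05 1.35 0 -0.004 0;0 -0.1 -0.05 1.4 0 -0.004 0;0 -0.1 -0.05 1.4 0 -0.004 0")

```text
time: 14.43
ee_pos: [0.4719, -0.0704, 0.0833]
orientation: [-0.053, 0.998, -0.001, -0.023]
ft_force: [0.4, 0.6, 0.6]
width: -0.002
grip_force: 0.0
```

Request:
play_rows(increments="0 0 0 0 0 0 0")

```text
time: 14.52
ee_pos: [0.4725, -0.0706, 0.0842]
orientation: [-0.053, 0.998, -0.001, -0.022]
ft_force: [0.0, 0.0, 0.4]
width: -0.001
grip_force: 0.0
```

Request:
play_rows(increments="0 0 0 0.07 0 0 0;0 0 0 0.13 0 0 0;0 0 0 0.13 0 0 0")

```text
time: 14.77
ee_pos: [0.4724, -0.0704, 0.0806]
orientation: [-0.053, 0.998, -0.001, -0.021]
ft_force: [0.1, 0.0, 3.5]
width: 0.001
grip_force: 1.8
```

Request:
play_rows(increments="0 0 0 0.04 0 0 0;0 0 0 0.075 0 0 0;0 0 0 0.075 0 0 0")

```text
time: 15.02
ee_pos: [0.4724, -0.0705, 0.0791]
orientation: [-0.053, 0.998, -0.0, -0.021]
ft_force: [-1.6, 0.7, 12.6]
width: 0.001
grip_force: 6.0
```

Request:
play_rows(increments="0 -0.06 0 0 0 0 0;0 -0.12 0 0 0 0 0;0 -0.18 0 0 0 0 0;0 -0.22 0 0 0 0 0")

```text
time: 15.35
ee_pos: [0.4769, -0.07, 0.0786]
orientation: [-0.052, 0.998, -0.0, -0.023]
ft_force: [-4.9, -0.6, 14.6]
width: 0.002
grip_force: 6.9
```

```bash
python3 -c "
from op import *
lidopen('s1')"
```

```text
open 74.8 [-0.12 -0.12 -0.12 -0.12 -0.12 -0.12] tip [-74.7  -0.5  -2.5] [-6.2  0.9 14.8]
```

Request:
play_rows(increments="0 -0.12 0 -0.015 0 0 0;0 -0.26 0 -0.02 0 0 0;0 -0.4 0 -0.02 0 0 0;0 -0.54 0 -0.02 0 0 0;0 -0.6 0 -0.02 0 0 0")

```text
time: 15.82
ee_pos: [0.4948, -0.0681, 0.0782]
orientation: [-0.052, 0.998, -0.0, -0.023]
ft_force: [-5.1, 1.2, 11.6]
width: 0.001
grip_force: 5.9
```

```bash
python3 -c "
from op import *
lidopen('s2')"
```

```text
open 56.7 [-0.102 -0.102 -0.102 -0.101 -0.101 -0.101] tip [-56.8  -0.6  -2. ] [-4.9  0.4 10.8]
```

Request:
play_rows(increments="0 -0.15 0 0.01 0 0 0;0 -0.35 0 0.015 0 0 0;0 -0.55 0 0.015 0 0 0;0 -0.75 0 0.015 0 0 0;0 -0.8 0 0.015 0 0 0")

```text
time: 16.28
ee_pos: [0.5194, -0.0657, 0.077]
orientation: [-0.053, 0.998, -0.0, -0.023]
ft_force: [-5.3, 0.2, 12.6]
width: 0.0
grip_force: 6.4
```

```bash
python3 -c "
from op import *
lidopen('s3')"
```

```text
open 32.0 [-0.077 -0.077 -0.077 -0.076 -0.076 -0.077] tip [-32.2  -0.7  -1.9] [-5.6  0.2 12.8]
```

Request:
play_rows(increments="0 -0.15 0 0 0 0 0;0 -0.35 0 0 0 0 0;0 -0.55 0 0 0 0 0;0 -0.72 0 0 0 0 0;0 -0.75 0 0 0 0 0")

```text
time: 16.75
ee_pos: [0.5418, -0.0634, 0.0761]
orientation: [-0.053, 0.998, -0.0, -0.023]
ft_force: [-5.7, 0.1, 12.8]
width: -0.001
grip_force: 6.3
```

```bash
python3 -c "
from op import *
lidopen('s4')"
```

```text
open 9.5 [-0.054 -0.054 -0.054 -0.054 -0.054 -0.054] tip [-9.8 -0.7 -1.6] [-5.2  1.  12.1]
```

Request:
play_rows(increments="0 -0.1 0 0 0 0 0;0 -0.2 0 0 0 0 0;0 -0.3 0 0 0 0 0;0 -0.38 0 0 0 0 0")

```text
time: 17.13
ee_pos: [0.551, -0.0624, 0.0754]
orientation: [-0.052, 0.998, -0.0, -0.025]
ft_force: [-8.7, -0.1, 14.7]
width: 0.006
grip_force: 7.1
```

```bash
python3 -c "
from op import *
lidopen('s5')"
```

```text
open 1.0 [-0.046 -0.046 -0.046 -0.046 -0.046 -0.046] tip [-0.3 -0.8 -1.8] [-8.9  1.3 13.4]
```

Request:
play_rows(increments="0 -0.07 0 -0.01 0 0 0;0 -0.14 0 -0.015 0 0 0;0 -0.14 0 -0.015 0 0 0")

```text
time: 17.43
ee_pos: [0.555, -0.0622, 0.0756]
orientation: [-0.052, 0.998, -0.0, -0.025]
ft_force: [-7.8, -0.8, 13.4]
width: 0.001
grip_force: 6.4
```

```bash
python3 -c "
from op import *
lidopen('s6')"
```

```text
open 0.7 [-0.046 -0.046 -0.046 -0.045 -0.045 -0.045] tip [ 3.4 -0.9 -1.5] [-7.6  0.8 12.6]
```

Request:
play_rows(increments="0 0 0 -0.5 0 0 0;0 0 0 -1.5 0 0 0;0 0 0 -2.5 0 0 0;0 -0.9 0 -4 0 0 0;0 -0.9 0 -5 0 0 0")

```text
time: 17.9
ee_pos: [0.5916, -0.0567, 0.2239]
orientation: [-0.053, 0.998, -0.001, -0.022]
ft_force: [1.2, 0.5, -0.6]
width: -0.0
grip_force: 0.0
```

Request:
play_rows(increments="0 0 0 0 0 0 0;0 0 0 0 0 0 0")

```text
time: 18.07
ee_pos: [0.5927, -0.0581, 0.2256]
orientation: [-0.053, 0.998, -0.001, -0.019]
ft_force: [-0.6, 0.2, -0.6]
width: -0.005
grip_force: 0.0
```

```bash
python3 - <<'E'
from op import *
lidopen('end')
c=cam('wrist'); r=place_of('wrist','reset_top'); print(r[:1])
E
```

```text
open 0.5 [-0.045 -0.045 -0.045 -0.045 -0.045 -0.045] tip [ 32.   -0.4 148.3] [-0.4  0.4 -1.6]
[]
```

View pics/end.png

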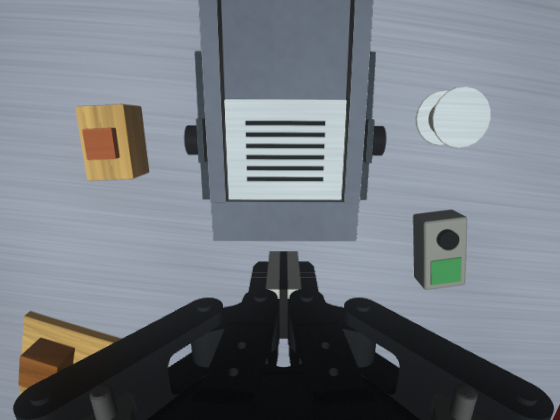

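The lid is shut: its rear edge (row 200) meets the box's rear top with no gap. The reel, module and meter stand where they were, and nothing touches the robot.

```bash
python3 -c "
from workcell import *
print(hand_in())"
```

```text
the job is handed in; nothing more can be done
None
```

I opened the lid to its stop, pressed the reset button fully down and released it, slid the lid shut, and handed the job in at about 18 s. Readings stayed under about 17 N on the lid and 12 N on the button, and the reel, module and meter look unmoved in the last picture.

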